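# Gang two brass blanks in the bench vise for filing

### The job

The two brass blanks are to be filed together. Take both out of the parts bin and stand them upright side by side on the bed of the open vise, lengthwise along the jaws and each with one end right up against the red end stop; only then push the sliding jaw up until both are held snug between the jaws with no gap left, and let go. Leave the two steel blanks in the bin and do not disturb the other things on the bench.

Things in the scene. Friction and masses are not known exactly. Their poses are not given: they have to be found in the camera images.
- bin: blue open parts bin fixed to the bench, 212 (x) x 200 (y) x 40 mm high, 4 mm walls and floor, one divider each way, as high as the walls: 2 x 2 compartments, each 100 x 94 mm, with one blank in each; origin at the centre of its underside
- brass_a: yellow brass block 20 (its x) x 60 (its y) x 44 mm tall (its z), standing upright, two dark 9 mm cross holes drilled through its 60 mm faces and a dark dot on top; about 0.4 kg; origin at the centre of its underside
- brass_b: the other brass blank, identical: yellow block 20 (its x) x 60 (its y) x 44 mm tall (its z), standing upright, two dark 9 mm cross holes drilled through its 60 mm faces and a dark dot on top; about 0.4 kg; origin at the centre of its underside
- steel_a: grey steel blank, same shape and size as the brass ones; origin at the centre of its underside
- steel_b: the other grey steel blank, same
- vise: low green vise, fixed, base 260 (x) x 130 mm; origin: centre of underside. Bare steel bed, 100 mm wide, top 40 mm above the bench. Fixed jaw at +x, face at x = +50 mm; the other jaw slides along x. Jaws 20 mm higher than the bed (blanks stand 24 mm above them). Red end stop plate at the -y side: x -35 to +60 mm, 10 mm thick, 30 mm above the bed, inner face at y = -48 mm
- stop_face (a point): point on the end stop's inner face (which looks to the vise's +y), 10 mm above the bed, at x = +30 mm, y = -48 mm in the vise frame; axes as the vise
- fixed_face (a point): point on the middle of the fixed jaw's face, 10 mm above the bed; axes as the vise
- jaw_back (a point): centre of the sliding jaw's back (the -x side, with a yellow patch: push here towards the vise's +x), 10 mm above the bed; the jaw is 35 mm thick (x), 90 mm wide (y), 20 mm tall; moves with the jaw
- jaw (a joint): travel of the sliding jaw towards the fixed jaw, m: the gap between the jaws is 0.100 minus this (so 0.060 with two 20 mm blanks gripped). It stays where it is left and takes about 4 N to slide
- hammer: hammer lying on the bench, loose; origin under its middle
- brush: bench brush lying between bin and vise, loose; origin under its middle
- wrench: wrench lying to the left of the bin, loose
- file: file with orange handle lying to the right of the vise, 285 mm long, loose
- jar: amber glass jar, 80 mm across, 100 mm tall, loose; origin at the centre of its underside
- flask: blue drinking flask, 68 mm across, 200 mm tall, loose; origin at the centre of its underside

How it is judged:
By the outcome, as a careful person would: the job done as asked, in the order asked, and still so for the second after the job is handed in, with the robot touching nothing.
It also fails if it takes over 72 s, if anything falls off the work surface, if the arm or the gripper's body presses on something with over 40 N, if the wrist force passes 120 N, or if a joint passes its speed limit or range.

### The arm

A 7-joint arm with a two-finger parallel gripper is mounted at the origin on the work surface. World frame = base frame: x ahead of the robot, y to its left, z up, the work surface at z = 0. Lengths are in m, angles in rad, forces in N, time in s.
With the tool pointing down it reaches from about 0.425 to 1.025 m from the base axis. Payload 9.4 kg.
Tool frame: the origin (TCP) lies midway between the tips of the shut fingers; the grasp point (between the pads) lies 19 mm behind it; z points along the fingers, y is the line along which they close (so a half turn about z gives the same grasp; the last joint's range is limited). The gripper opens to 93 mm and grips with 3 to 60 N. Pads are 15 mm wide; open, the fingers measure 128 mm over their backs; the gripper's body (75 mm by 188 mm) begins 65 mm behind the grasp point.
Start: joints at [-1.297, 0.599, -0.003, 1.599, 0.002, 0.943, -0.08], TCP at [0.249, 0.681, 0.219] pointing down, gripper open.
Joint ranges: [-2.57, 2.57], [-0.35, 1.97], [-1.29, 1.29], [0.11, 2.56], [-1.05, 4.19], [0.11, 1.86], [-2.63, 2.63]. Speed limits (rad/s): [2.22, 2.22, 3.01, 3.01, 3.14, 3.14, 3.14].

### API

Orientations are given as [roll, pitch, yaw] about the fixed x, y, z axes, in that order (R = Rz(yaw) Ry(pitch) Rx(roll)).
In Python, from plant import bot, optics gives the robot as it stands.
- The arm moves only by the shell command python3 -m inch 'ROWS'. ROWS is text: rows parted by semicolons, each of 5 numbers parted by spaces: the closure, from -1 (fully open) to 1 (shut), then the shift along the tool's x, y, z in cm, then the turn about the tool's z in rad. A call has 1 to 5 rows; each row is the pose to reach, as a shift and turn from the pose commanded when the call began, along the tool's axes at that moment; what a row does not reach only later rows make up. A row lasts 1/10 s, in which the tool goes at most 50 mm and 8.59 degrees, less where a joint would pass 70% of its speed; a pose out of reach is approached as far as the arm can. A call with a gripper value outside its range is refused whole. The fingers move at their own pace and stop on an object; the grip force is fixed at half the most. Time passes only in rows, so rows that repeat a pose let the fingers close. It gives the time, the measured TCP pose, the force, the opening and the grip force at its end, in the units of the state.
- bot.state(): the state, without advancing time (a new reading comes with each control period).
- optics.capture(name): name is "scene" or "side" or "wrist"; returns a dict with "frame" (400x640x3 uint8, red, green, blue), "depth" (400x640 float32, m along the optical axis (not along the pixel's ray), 0 where there is no reading), "fx", "fy", "cx", "cy" (pixels), "origin" and "attitude" of the camera in the world. Camera axes: x right, y up, looking along -z (the intrinsics and any distortion apply to the point x, -y, -z); pixel columns grow to the right and rows downward; lengths in m; the calibration is good to about 2 mm. The wrist camera is an equidistant fisheye: a pixel r from the principal point sees the ray r / f radians off the axis. A picture is of the moment at which its call begins.
- bot.sign_off(): hands the job in; it is judged then, once.
Trained networks look in a picture, given as the dict that the camera call returned (one of the last four; its "shot" number tells which), for a name from the list of things; names that differ only in an ending like _2 or _b are one class to them, and where a whole thing is asked for, a point or a joint stands for the part that bears it (a point fixed in the world has none). Each returns a list of dicts, best first, with "score" (0 to 1); they miss things now and then, are a little off and sometimes report something else, mostly with a low value. They report only what shows in the picture. A call takes as long as a camera call.
- optics.look_for(target, picture): "centre" ([x, y, z] in m, in world coordinates, good to about 4 mm: the middle of the surface that is visible of it).
The state is a dict: "time_s": time; "joints": joint angles; "joint_velocities": joint speeds; "tau": joint torques, N m; "tool_pos": TCP position; "orientation": TCP orientation; "ft_force": force on the tool from outside, world axes, zero at the start; "ft_torque": the same for the moment, N m; "gripper_width": finger opening in m; "grasp_force": force on a finger pad.
Only numpy, scipy, OpenCV 4.12 (cv2) and the standard library are available. Lean on these libraries where they do the work, as an engineer would, in place of code of your own. Each camera call takes 0.05 s, during which the arm holds its last target. There are 200 camera calls.

## Working session

There is one attempt and no reset: what is moved stays moved. The work goes in short steps, Python scripts to look and compute and a shell command to move; the robot and the scene stay as the last step left them, time stands still between calls to the robot, and variables do not carry over. Pictures are saved under pics/ and viewed, at most 12 in all, crops included, and the job is handed in when it is done.

```bash
mkdir -p pics; ls
cat > h.py <<'E'
import numpy as np, cv2
from scipy.spatial.transform import Rotation as Ro
from plant import bot, optics
def Rm(a):
    a=np.array(a,float)
    if a.shape==(3,3): return a
    return Ro.from_euler('xyz',a).as_matrix()
def cloud(p):
    d=p['depth'];v,u=np.mgrid[0:400,0:640]
    X=np.stack([(u-p['cx'])/p['fx']*d,-(v-p['cy'])/p['fy']*d,-d],-1)
    return X@Rm(p['attitude']).T+np.array(p['origin'])
def save(p,n): cv2.imwrite('pics/'+n,p['frame'][:,:,::-1])
E
python3 - <<'E'
from h import *
np.set_printoptions(precision=4,suppress=True)
s=bot.state();print({k:np.round(v,3) for k,v in s.items()})
ims=[]
for c in['scene','side']:
    p=optics.capture(c);np.savez(c,**{k:p[k] for k in['frame','depth','fx','fy','cx','cy','origin','attitude']})
    print(c,p['origin'],p['attitude'],p['fx'],p['cx'],p['cy']);save(p,c+'.png')
    for t in['bin','brass_a','steel_a','vise','jaw_back','stop_face','hammer','brush','jar','flask','file','wrench']:
        print(t,[(np.round(r['centre'],3),round(r['score'],2)) for r in optics.look_for(t,p)][:3])
E
```

```text
pics
{'time_s': np.float64(0.0), 'joints': array([-1.297,  0.6  , -0.003,  1.6  ,  0.002,  0.943, -0.08 ]), 'joint_velocities': array([-0.   , -0.   ,  0.001, -0.001, -0.002, -0.001, -0.   ]), 'tau': array([ -0.   , -76.504,   1.497, -25.236,  -0.052,   0.017,   0.   ]), 'tool_pos': array([0.249, 0.68 , 0.218]), 'orientation': array([-3.14 ,  0.   ,  2.791]), 'ft_force': array([-0.747, -0.46 ,  0.483]), 'ft_torque': array([ 0.024, -0.004, -0.017]), 'grasp_force': np.float64(0.0), 'gripper_width': np.float64(0.093)}
scene [ 1.5432 -0.5235  0.997 ] [ 0.8387 -0.0194  1.0758] 447.8502382624204 318.49251175345023 210.87658463270623
bin [(array([0.49 , 0.179, 0.022]), 0.71), (array([0.556, 0.153, 0.038]), 0.29)]
brass_a [(array([0.437, 0.22 , 0.04 ]), 0.62), (array([0.56 , 0.154, 0.038]), 0.49)]
steel_a [(array([0.445, 0.127, 0.043]), 0.66), (array([0.547, 0.243, 0.032]), 0.59)]
vise [(array([ 0.592, -0.231,  0.043]), 0.66)]
jaw_back [(array([ 0.491, -0.219,  0.062]), 0.73), (array([0.77 , 0.208, 0.019]), 0.35)]
stop_face [(array([ 0.595, -0.229,  0.044]), 0.65)]
hammer [(array([0.768, 0.2
[... 536 characters left out ...]
 0.454, 0.006]), 0.45)]
brass_a [(array([0.421, 0.23 , 0.048]), 0.8), (array([0.548, 0.167, 0.05 ]), 0.69)]
steel_a [(array([0.53 , 0.25 , 0.049]), 0.97), (array([0.438, 0.137, 0.053]), 0.86), (array([ 0.484, -0.205,  0.057]), 0.28)]
vise [(array([ 0.528, -0.196,  0.037]), 0.6)]
jaw_back [(array([ 0.481, -0.203,  0.06 ]), 0.69)]
stop_face [(array([ 0.529, -0.194,  0.043]), 0.68)]
hammer [(array([0.735, 0.217, 0.023]), 0.7)]
brush [(array([ 0.529, -0.017,  0.02 ]), 0.72)]
jar [(array([ 0.76 , -0.026,  0.073]), 0.83)]
flask [(array([0.641, 0.452, 0.127]), 0.85), (array([ 0.529, -0.198,  0.042]), 0.19)]
file [(array([ 0.439, -0.477,  0.02 ]), 0.63)]
wrench [(array([0.504, 0.454, 0.008]), 0.78)]
```

View pics/scene.png

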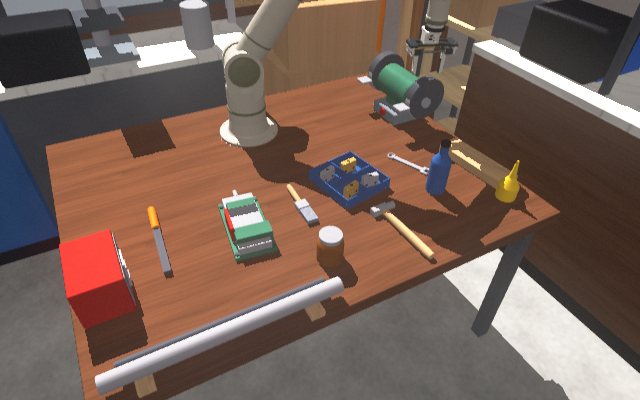

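View pics/side.png

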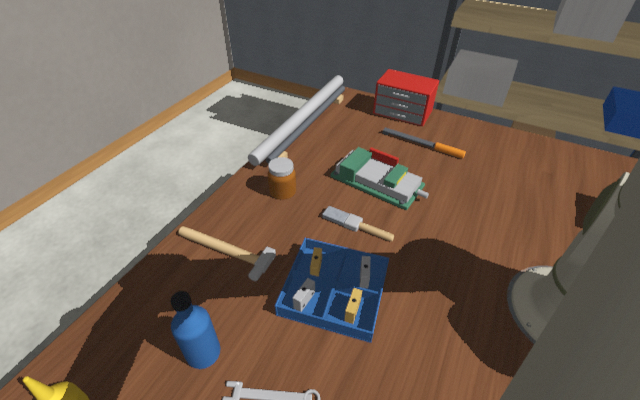

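```bash
cat >> h.py <<'E'
def rect(P):
    (c,s,a)=cv2.minAreaRect(P[:,:2].astype(np.float32)*1000)
    if s[0]>s[1]: s=(s[1],s[0]);a+=90   # long side along a+90
    return np.round(c,1),np.round(s,1),round((a+90)%180,1)  # long-axis angle
E
python3 - <<'E'
from h import *
for c in['scene','side']:
    p=dict(np.load(c+'.npz'));X=cloud(p);hsv=cv2.cvtColor(p['frame'],cv2.COLOR_RGB2HSV).astype(int)
    H,S,V=hsv[...,0],hsv[...,1],hsv[...,2];ok=p['depth']>0
    print(c,'bench z',np.median(X[ok&(abs(X[...,0]-.6)<.1)&(abs(X[...,1]-.09)<.02)][:,2]))
    for n,(x,y) in dict(br1=(.43,.225),br2=(.555,.158),st1=(.44,.13),st2=(.54,.247)).items():
        m=ok&(np.hypot(X[...,0]-x,X[...,1]-y)<.05)&(X[...,2]>.02)
        m&= ((H>15)&(H<35)&(S>80)) if n[0]=='b' else (S<70)
        P=X[m];z=np.percentile(P[:,2],95);T=P[P[:,2]>z-.006];print(n,m.sum(),'ztop',round(np.median(T[:,2]),4),rect(T),rect(P))
    m=ok&(abs(X[...,0]-.56)<.2)&(abs(X[...,1]+.21)<.13)&(X[...,2]>.01)
    for n,k in dict(green=(H>50)&(H<95)&(S>60),red=((H<6)|(H>174))&(S>140),bed=(S<50)&(X[...,2]>.03)&(X[...,2]<.05),yel=(H>20)&(H<35)&(S>120)).items():
        P=X[m&k]
        if len(P)>3:
            print(n,len(P),rect(P),np.percentile(P[:,2],[5,50,95]).round(4))
            if n in('green','red'):
                T=P[P[:,2]>(.052 if n=='green' else .062)]
                if n=='green':
                    h=cv2.kmeans(T[:,:2].astype(np.float32),2,None,(3,50,1e-5),5,0)[1].ravel()
                    for i in(0,1): print('  jaw',(h==i).sum(),rect(T[h==i]),np.median(T[h==i][:,2]).round(4))
                elif len(T)>3: print('  top',rect(T),np.median(T[:,2]))
    m=ok&(H>100)&(H<125)&(S>100)&(abs(X[...,0]-.49)<.16)&(abs(X[...,1]-.19)<.15)&(X[...,2]>.034);print('binrim',rect(X[m]),np.median(X[m][:,2]))
    x=[cv2.resize(p['frame'][a:b,c0:d],(600,450),interpolation=2) for a,b,c0,d in ([(185,260,205,305)] if c=='scene' else [(145,205,330,430)])][0]
    cv2.imwrite('pics/v_%s.png'%c,x[:,:,::-1])
a=[cv2.imread('pics/v_%s.png'%c) for c in('scene','side')];cv2.imwrite('pics/v.png',cv2.resize(np.hstack(a),(800,300)))
E
```

```text
scene bench z -0.000178462511717159
br1 142 ztop 0.0476 (array([430.8, 219. ]), array([25.1, 61.9]), 99.6) (array([431.6, 215.9]), array([27.7, 74.5]), 101.6)
br2 136 ztop 0.0479 (array([557.1, 156. ]), array([20.3, 59.9]), 111.8) (array([555.2, 156.6]), array([22.5, 62.5]), 107.5)
st1 152 ztop 0.0482 (array([443. , 125.9]), array([25.3, 61.9]), 113.4) (array([423.7, 130.8]), array([62.2, 84.3]), 104.3)
st2 175 ztop 0.0479 (array([537.2, 253.1]), array([25.6, 75.1]), 87.4) (array([554.4, 246.3]), array([60.5, 99.9]), 87.4)
green 818 (array([ 543.6, -222.5]), array([128.6, 255.2]), 172.5) [0.0125 0.0594 0.0631]
  jaw 189 (array([ 488.1, -215.6]), array([38.2, 89. ]), 80.8) 0.0607
  jaw 447 (array([ 618.4, -227. ]), array([ 54.2, 109.6]), 83.3) 0.06
red 131 (array([ 549.9, -277. ]), array([ 9.5, 92.9]), 172.3) [0.0234 0.067  0.0726]
  top (array([ 549.5, -276.8]), array([ 9.2, 92. ]), 172.3) 0.07004031833519442
bed 1002 (array([ 524.7, -216.4]), array([108.6, 280. ]), 173.1) [0.0337 0.0402 0.047 ]
binrim (array([490.9, 187.1]), array([204.5, 214.8]), 10.4) 0.037005735363395575
side ben
[... 463 characters left out ...]
.1) (array([535.2, 244.2]), array([28.3, 95.2]), 95.1)
green 1209 (array([ 537.8, -217.2]), array([125.4, 264.5]), 173.3) [0.0118 0.0562 0.062 ]
  jaw 406 (array([ 614.8, -224.4]), array([ 52.1, 110.5]), 82.8) 0.06
  jaw 245 (array([ 483. , -213.1]), array([35. , 92.2]), 81.4) 0.0601
red 263 (array([ 544.3, -276. ]), array([14.3, 94.9]), 172.7) [0.0423 0.0601 0.0713]
  top (array([ 544.3, -276.3]), array([14. , 94.7]), 173.6) 0.06850302718683526
bed 1169 (array([ 520.1, -220.1]), array([104.3, 281.2]), 172.8) [0.0322 0.0399 0.0424]
yel 17 (array([ 465.4, -213.7]), array([ 2. , 56.5]), 82.6) [0.0467 0.0524 0.0564]
binrim (array([487. , 188.8]), array([201.1, 211.5]), 10.2) 0.03816675732489844
```

View pics/v.png

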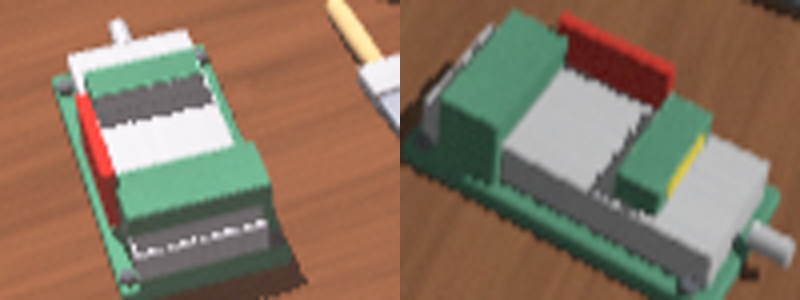

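```bash
cat >> h.py <<'E'
def go(x,y,z,ya=None,s=None):
    "rows' shift (cm) and turn to bring TCP to x,y,z (m) with tool y at angle ya deg (mod 180)"
    s=s or bot.state();R=Rm(s['orientation']);d=R.T@(np.array([x,y,z])-s['tool_pos'])*100
    t=0
    if ya is not None:
        cur=np.degrees(np.arctan2(R[1,1],R[0,1]));t=-np.radians((ya-cur+90)%180-90)
    print('rows: %.2f %.2f %.2f %.3f'%(*d,t), 'now',np.round(s['tool_pos'],4),'tilt',np.round(np.degrees(np.arccos(-R[2,2])),2))
E
python3 -c "
from h import *
go(.49,.19,.25,7.5)"
```

```text
rows: -39.49 -37.82 -3.14 1.089 now [0.2491 0.6808 0.2186] tilt 0.0
```

```bash
python3 -m inch '-1 -39.5 -37.8 -3.1 1.09; -1 -39.5 -37.8 -3.1 1.09; -1 -39.5 -37.8 -3.1 1.09; -1 -39.5 -37.8 -3.1 1.09; -1 -39.5 -37.8 -3.1 1.09'; python3 -c "
from h import *
go(.49,.19,.25,7.5)"
```

```text
time_s: 1.8
tool_pos: [0.3598, 0.4551, 0.2332]
orientation: [3.141, -0.0, 2.035]
ft_force: [0.5, 0.3, -0.1]
gripper_width: 0.0929
grasp_force: 0.0
rows: -29.53 -0.22 -1.70 0.333 now [0.3598 0.4551 0.2332] tilt 0.04
```

```bash
python3 -m inch '-1 -20 0 -1.7 0.33; -1 -20 0 -1.7 0.33; -1 -20 0 -1.7 0.33; -1 -29.5 -0.2 -1.7 0.33; -1 -29.5 -0.2 -1.7 0.33'; python3 -m inch '-1 -5 0 0 0; -1 -5 0 0 0;-1 -5 0 0 0;-1 -5 0 0 0'
python3 - <<'E'
from h import *
p=optics.capture('wrist');save(p,'w1.png')
s=bot.state()
print({k:p[k] for k in p if k not in('frame','depth')});R=Rm(s['orientation'])
print('cam in tool',R.T@(np.array(p['origin'])-s['tool_pos']),(R.T@Rm(p['attitude'])).round(3).tolist())
go(.49,.19,.25,7.5)
E
```

```text
time_s: 2.3
tool_pos: [0.4716, 0.2322, 0.2489]
orientation: [3.141, -0.001, 1.711]
ft_force: [1.3, -0.0, -0.1]
gripper_width: 0.0931
grasp_force: 0.0
time_s: 2.7
tool_pos: [0.4778, 0.1855, 0.2485]
orientation: [3.141, -0.001, 1.712]
ft_force: [-0.2, -0.0, 0.1]
gripper_width: 0.0931
grasp_force: 0.0
{'fx': 309.70691628693146, 'fy': 309.70691628693146, 'cx': 317.7986514158082, 'cy': 198.84228590882867, 'origin': array([0.46522828, 0.26740318, 0.4144403 ]), 'attitude': array([-3.04118577e-01,  2.94324345e-04,  1.40801297e-01]), 'shot': 3}
cam in tool [ 0.08259686 -0.00073044 -0.16598964] [[-0.001, 0.954, 0.3], [1.0, 0.001, 0.001], [0.0, 0.3, -0.954]]
rows: 0.24 1.28 -0.16 0.011 now [0.4776 0.1858 0.2484] tilt 0.03
```

View pics/w1.png

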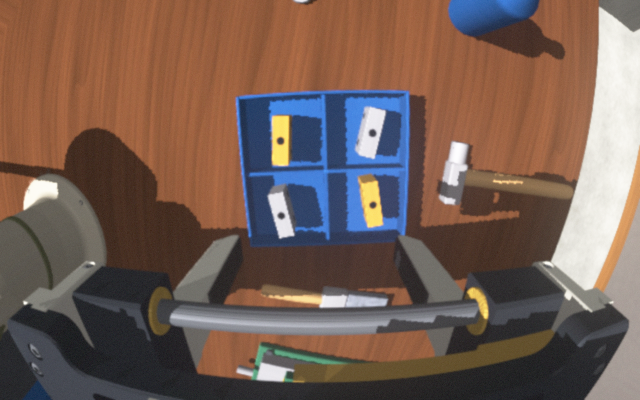

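```bash
cat >> h.py <<'E'
def wcloud(p):
    d=p['depth'];v,u=np.mgrid[0:400,0:640]
    a,b=(u-p['cx'])/p['fx'],(v-p['cy'])/p['fy'];r=np.hypot(a,b)+1e-9;t=np.tan(np.minimum(r,1.4))/r
    X=np.stack([a*t*d,-b*t*d,-d],-1)
    return X@Rm(p['attitude']).T+np.array(p['origin'])
def brass(X,p):
    hsv=cv2.cvtColor(p['frame'],cv2.COLOR_RGB2HSV).astype(int);H,S=hsv[...,0],hsv[...,1]
    m=(p['depth']>0)&(H>15)&(H<35)&(S>80)
    m&=(X[...,2]>.025)&(X[...,2]<.13)&(X[...,0]>.3)&(X[...,0]<.72)&(abs(X[...,1])<.36)
    n,L,st,c=cv2.connectedComponentsWithStats(m.astype(np.uint8))
    for i in range(1,n):
        if st[i,4]<60: continue
        P=X[L==i];z=np.percentile(P[:,2],70);T=P[P[:,2]>z-.006]
        print('brass px',np.round(c[i]),len(T),'z',round(np.median(T[:,2]),4),rect(T))
E
python3 - <<'E'
from h import *
p=optics.capture('wrist');X=wcloud(p);brass(X,p)
m=(p['depth']>0)&(abs(X[...,0]-.49)<.2)&(abs(X[...,1]-.18)<.15)
print('bench',np.median(X[m&(X[...,2]<.003)][:,2]))
for t in['brass_a','steel_a']: print(t,[(np.round(r['centre'],3),round(r['score'],2)) for r in optics.look_for(t,p)][:3])
go(.43,.22,.1,8)
E
```

```text
brass px [281. 140.] 776 z 0.0477 (array([426.9, 219.7]), array([19.7, 59. ]), 95.4)
brass px [371. 202.] 688 z 0.0476 (array([550.1, 156.2]), array([20.7, 60.2]), 107.9)
bench -0.00010030525884796582
brass_a [(array([0.425, 0.226, 0.047]), 0.61), (array([0.55 , 0.164, 0.051]), 0.6), (array([0.486, 0.189, 0.004]), 0.44)]
steel_a [(array([0.535, 0.246, 0.05 ]), 0.85), (array([0.441, 0.131, 0.047]), 0.82)]
rows: 4.08 -4.22 14.83 0.003 now [0.4776 0.1856 0.2483] tilt 0.01
```

```bash
python3 -c "
from h import *
go(.427,.220,.028,5.7)"; python3 -m inch '0.1 4.1 -4.3 0 0.04; 0.1 4.1 -4.3 4 0.04; 0.1 4.1 -4.3 9 0.04; 0.1 4.1 -4.3 14 0.04; 0.1 4.1 -4.3 15 0.04';python3 -c "
from h import *
go(.427,.220,.028,5.7)"
```

```text
rows: 4.12 -4.52 22.03 0.043 now [0.4776 0.1856 0.2483] tilt 0.01
time_s: 3.4
tool_pos: [0.4272, 0.2187, 0.0946]
orientation: [-3.136, 0.003, 1.673]
ft_force: [0.5, 0.1, 0.7]
gripper_width: 0.0576
grasp_force: 0.0
rows: 0.16 0.03 6.66 0.002 now [0.4272 0.2187 0.0946] tilt 0.39
```

```bash
python3 -m inch '0.1 0.1 0 3 0; 0.1 0.1 0 6 0; 0.1 0.1 0 6.8 0; 0.1 0.1 0 6.8 0; 0.1 0.1 0 6.8 0';python3 -c "
from h import *
go(.427,.220,.028,5.7)"
```

```text
time_s: 3.9
tool_pos: [0.4301, 0.2202, 0.0318]
orientation: [3.14, -0.001, 1.671]
ft_force: [-0.3, 0.2, -0.3]
gripper_width: 0.0422
grasp_force: 0.0
rows: 0.01 -0.32 0.38 0.000 now [0.4301 0.2202 0.0318] tilt 0.07
```

```bash
python3 -m inch '0.1 0 -0.3 0.4 0; 0.1 0 -0.3 0.4 0; 1 0 -0.3 0.4 0; 1 0 -0.3 0.4 0; 1 0 -0.3 0.4 0';python3 -m inch '1 0 0 0 0; 1 0 0 0 0; 1 0 0 -1 0; 1 0 0 -3 0; 1 0 0 -5 0'
```

```text
time_s: 4.4
tool_pos: [0.4266, 0.2197, 0.0266]
orientation: [3.141, -0.0, 1.671]
ft_force: [0.5, 0.7, 0.4]
gripper_width: 0.0226
grasp_force: 0.0
time_s: 4.9
tool_pos: [0.4257, 0.219, 0.0769]
orientation: [-3.139, 0.001, 1.671]
ft_force: [-0.8, 0.6, -4.9]
gripper_width: 0.0197
grasp_force: 29.9
```

```bash
python3 -m inch '1 0 0 -4 0; 1 0 0 -8 0; 1 0 0 -10 0; 1 0 0 -10 0';python3 - <<'E'
from h import *
s=bot.state();p=optics.capture('wrist');save(p,'w2.png');brass(wcloud(p),p);print(s['tool_pos'],s['gripper_width'],s['ft_force'])
p=optics.capture('side');brass(cloud(p),p);save(p,'s2.png')
E
```

```text
time_s: 5.3
tool_pos: [0.427, 0.2201, 0.179]
orientation: [3.138, -0.002, 1.671]
ft_force: [0.7, 0.1, -4.2]
gripper_width: 0.0198
grasp_force: 29.9
brass px [419. 250.] 743 z 0.0476 (array([550.1, 156.6]), array([21.1, 59.4]), 108.8)
[0.4270431  0.22005494 0.17897697] 0.019848283880759664 [ 0.6964998   0.09942159 -4.17865597]
brass px [316. 260.] 179 z 0.0477 (array([551.6, 157. ]), array([19.9, 58.7]), 109.1)
```

```bash
python3 -c "
from h import *
go(.55,-.14,.23,-7.2)"; python3 -m inch '1 -5 0.5 -2 0.0; 1 -10 2 -5 0.1; 1 -15 4 -5 .2; 1 -20 6 -5 .22; 1 -24 8 -5 0.22';python3 -c "
from h import *
go(.55,-.14,.23,-7.2)"
```

```text
rows: -37.03 8.74 -5.39 0.226 now [0.4258 0.2196 0.1762] tilt 0.02
time_s: 5.9
tool_pos: [0.5218, -0.0, 0.2248]
orientation: [-3.139, 0.001, 1.45]
ft_force: [0.2, 1.5, -4.5]
gripper_width: 0.02
grasp_force: 29.9
rows: -13.56 4.48 -0.53 0.005 now [ 0.5218 -0.      0.2248] tilt 0.17
```

```bash
python3 -m inch '1 -5 1 0 0; 1 -9 3 0 0; 1 -12 4.5 0 0; 1 -12 4.5 0 0; 1 -12 4.5 0 0'
cat >> h.py <<'E'
def vise(p,X):
    hsv=cv2.cvtColor(p['frame'],cv2.COLOR_RGB2HSV).astype(int);H,S=hsv[...,0],hsv[...,1]
    m=(p['depth']>0)&(abs(X[...,0]-.56)<.2)&(abs(X[...,1]+.21)<.13)&(X[...,2]>.01)
    G=(H>50)&(H<95)&(S>60)&m;Rd=((H<6)|(H>174))&(S>140)&m
    T=X[G&(abs(X[...,2]-.06)<.005)]
    h=cv2.kmeans(T[:,:2].astype(np.float32),2,None,(3,50,1e-5),5,0)[1].ravel()
    for i in(0,1): print('jaw',(h==i).sum(),rect(T[h==i]),np.median(T[h==i][:,2]).round(4))
    P=X[Rd];T=P[abs(P[:,2]-.07)<.004];F=P[(P[:,2]>.045)&(P[:,2]<.064)]
    if len(T)>5: print('stop top',rect(T),np.median(T[:,2]))
    if len(F)>10: print('stop face',len(F),F.mean(0),np.degrees(np.arctan(np.polyfit(F[:,0],F[:,1],1)[0])))
    B=X[m&(S<50)&(abs(X[...,2]-.04)<.006)];print('bed z',np.median(B[:,2]),rect(B))
E
python3 - <<'E'
from h import *
p=optics.capture('wrist');save(p,'w3.png');X=wcloud(p);vise(p,X)
go(.55,-.14,.23,-7.2)
E
```

```text
time_s: 6.4
tool_pos: [0.5516, -0.1234, 0.2241]
orientation: [-3.138, 0.0, 1.449]
ft_force: [0.1, 1.0, -3.9]
gripper_width: 0.0197
grasp_force: 29.9
jaw 751 (array([ 483.8, -203.2]), array([32.8, 65.6]), 82.0) 0.06
jaw 2245 (array([ 615.1, -214.8]), array([50.5, 85. ]), 82.8) 0.0597
stop top (array([ 531.1, -275.2]), array([ 9.8, 49.4]), 173.7) 0.06993605248780485
bed z 0.039781749987745196 (array([ 523. , -210.6]), array([ 97.4, 274.4]), 173.4)
rows: -1.79 0.05 -0.56 0.005 now [ 0.5516 -0.1222  0.2244] tilt 0.22
```

View pics/w3.png

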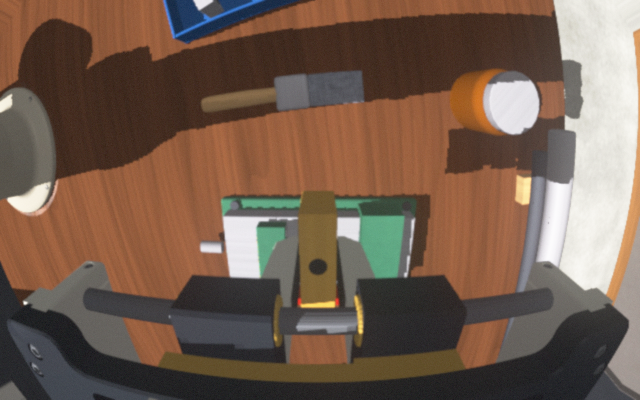

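```bash
cat >> h.py <<'E'
th=np.radians(-7.0);U=np.array([np.cos(th),np.sin(th)]);V=np.array([-np.sin(th),np.cos(th)])
def gv(u,v,z,ya=-7.0):
    "go to (u,v) mm along vise axes"
    s=bot.state();P=(u*U+v*V)/1000;t=s['tool_pos'][:2]*1000
    f=s['ft_force'];print('at u %.1f v %.1f z %.1f'%(t@U,t@V,s['tool_pos'][2]*1000),'Fu %.1f Fv %.1f Fz %.1f'%(f[:2]@U,f[:2]@V,f[2]),'w %.1f'%(1e3*s['gripper_width']))
    go(P[0],P[1],z/1000,ya,s)
E
python3 -c "
from h import *
gv(598.5,-166,85)"
```

```text
at u 562.4 v -54.1 z 224.4 Fu -0.4 Fv 0.4 Fz -3.4 w 19.6
rows: -11.20 3.64 13.92 0.002 now [ 0.5516 -0.1222  0.2244] tilt 0.22
```

```bash
python3 -m inch '1 -4 1.5 0 0; 1 -8 3 2 0; 1 -11.2 3.6 6 0; 1 -11.2 3.6 10 0; 1 -11.2 3.6 13 0'; python3 -m inch '1 0 0 0.5 0; 1 0 0 0.5 0';python3 -c "
from h import *
gv(598.5,-166,66)"
```

```text
time_s: 6.95
tool_pos: [0.5737, -0.2373, 0.0931]
orientation: [-3.138, -0.001, 1.451]
ft_force: [-0.9, -0.4, -4.8]
gripper_width: 0.02
grasp_force: 29.9
time_s: 7.15
tool_pos: [0.5747, -0.2369, 0.0904]
orientation: [-3.139, -0.001, 1.452]
ft_force: [-0.6, -0.9, -3.4]
gripper_width: 0.0196
grasp_force: 29.9
at u 599.2 v -165.1 z 90.4 Fu -0.5 Fv -0.9 Fz -3.4 w 19.6
rows: -0.10 -0.07 2.44 0.004 now [ 0.5747 -0.2369  0.0904] tilt 0.16
```

```bash
python3 -m inch '1 0 0 1 0; 1 0 0 2 0; 1 0 0 2.4 0; 1 0 0 2.6 0; 1 0 0 2.6 0'; python3 -c "
from h import *
gv(598.5,-166,63)"; python3 -m inch '1 0 0 0.1 0; 1 0 0 0.1 0;1 0 0 0.1 0'
```

```text
time_s: 7.65
tool_pos: [0.5751, -0.2383, 0.0654]
orientation: [3.141, -0.0, 1.451]
ft_force: [0.7, 0.5, -4.2]
gripper_width: 0.0198
grasp_force: 29.9
at u 599.9 v -166.5 z 65.4 Fu 0.6 Fv 0.6 Fz -4.2 w 19.8
rows: 0.05 -0.14 0.24 0.002 now [ 0.5751 -0.2383  0.0654] tilt 0.01
time_s: 7.95
tool_pos: [0.5752, -0.2384, 0.0645]
orientation: [3.141, 0.0, 1.451]
ft_force: [-0.6, -0.5, -4.1]
gripper_width: 0.0195
grasp_force: 29.9
```

```bash
python3 -m inch '1 -0.2 -0.15 0 0; 1 -0.4 -0.15 0 0; 1 -0.4 -0.15 0 0'; python3 -m inch '1 -0.1 0 0 0; 1 -0.2 0 0 0; 1 -0.2 0 0 0'; python3 -c "
from h import *
gv(598.5,-173,63)"
```

```text
time_s: 8.25
tool_pos: [0.573, -0.2427, 0.0645]
orientation: [3.141, 0.0, 1.45]
ft_force: [-0.8, 0.3, -4.6]
gripper_width: 0.0198
grasp_force: 29.9
time_s: 8.55
tool_pos: [0.5729, -0.2443, 0.0643]
orientation: [3.142, 0.0, 1.451]
ft_force: [0.2, -0.3, -3.8]
gripper_width: 0.0197
grasp_force: 29.9
at u 598.4 v -172.7 z 64.3 Fu 0.3 Fv -0.3 Fz -3.8 w 19.7
rows: -0.03 0.01 0.13 0.002 now [ 0.5729 -0.2443  0.0643] tilt 0.01
```

```bash
for i in 1 2; do python3 -m inch '1 -0.05 0 0 0; 1 -0.1 0 0 0; 1 -0.1 0 0 0' | grep -E 'pos|force'; done
```

```text
tool_pos: [0.5728, -0.2452, 0.0643]
ft_force: [0.9, 0.3, -4.8]
grasp_force: 29.9
tool_pos: [0.5728, -0.2453, 0.0643]
ft_force: [0.1, 3.3, -1.6]
grasp_force: 29.9
```

```bash
python3 -m inch '1 0 0 0.05 0; 1 0 0 0.1 0; 1 0 0 0.1 0' | grep -E 'pos|force';python3 -m inch '1 -0.05 0 0.05 0; 1 -0.05 0 0.1 0; 1 -0.05 0 0.1 0' | grep -E 'pos|force'
```

```text
tool_pos: [0.5729, -0.2454, 0.0633]
ft_force: [0.6, 5.2, -1.7]
grasp_force: 29.9
tool_pos: [0.5729, -0.2454, 0.0627]
ft_force: [0.3, 7.4, 3.2]
grasp_force: 29.9
```

```bash
python3 -m inch '0.1 0 0 0 0; 0.1 0 0 0 0; 0.1 0 0 -0.1 0; 0.1 0 0 -2 0; 0.1 0 0 -5 0' ; python3 -m inch '0.1 0 0 -5 0; 0.1 3 0 -9 0; 0.1 7 0 -9 0; 0.1 11 0 -9 0; 0.1 15 0 -9 0'
python3 - <<'E'
from h import *
p=optics.capture('wrist');save(p,'w4.png');X=wcloud(p);vise(p,X);brass(X,p)
p=optics.capture('scene');brass(cloud(p),p);vise(p,cloud(p))
go(.5503,.157,.15,18.7)
E
```

```text
time_s: 10.25
tool_pos: [0.5715, -0.2469, 0.1115]
orientation: [-3.139, 0.0, 1.45]
ft_force: [0.8, -0.0, 0.8]
gripper_width: 0.042
grasp_force: 0.0
time_s: 10.75
tool_pos: [0.5908, -0.0969, 0.2031]
orientation: [3.14, 0.0, 1.45]
ft_force: [1.3, 0.1, -0.3]
gripper_width: 0.042
grasp_force: 0.0
jaw 340 (array([ 483.3, -183.5]), array([26.7, 26.8]), 173.4) 0.0598
jaw 1324 (array([ 607.8, -212.7]), array([36.9, 84.8]), 88.3) 0.0597
bed z 0.039790838083361674 (array([ 524.3, -212.6]), array([ 96.4, 272.7]), 176.2)
brass px [318. 292.] 242 z 0.0836 (array([ 574.6, -222.9]), array([16.2, 19.1]), 173.8)
brass px [351. 187.] 76 z 0.0469 (array([555.1, 155.9]), array([21.1, 57.3]), 109.7)
brass px [242. 220.] 118 z 0.0834 (array([ 575.1, -244.9]), array([27.2, 58.9]), 81.0)
jaw 365 (array([ 619.8, -226.9]), array([ 49.9, 110.9]), 86.3) 0.0602
jaw 191 (array([ 487.6, -215.3]), array([34.7, 89.3]), 82.7) 0.0601
stop top (array([ 548.7, -276.3]), array([10.2, 94.5]), 172.8) 0.06976990468944627
stop face 25 [ 0.5685591  -0.28226011  0.05474529] -4.88534244414469
bed z 0.040105419182689506 (array([ 525.8, -219.8]), array([104.3, 278.2]), 173.5)
rows: 24.22 -6.89 5.27 -0.439 now [ 0.5915 -0.0915  0.2021] tilt 0.14
```

View pics/w4.png

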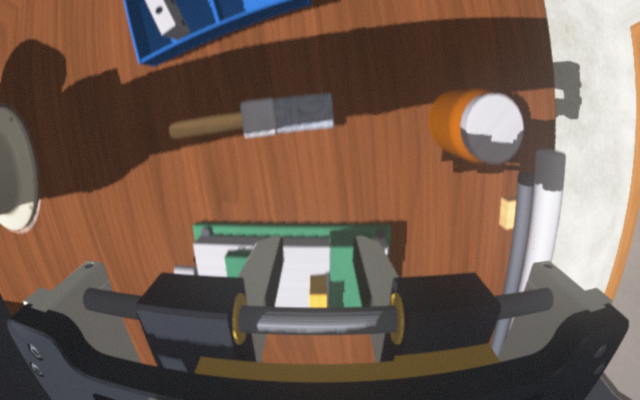

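```bash
python3 -m inch '0.2 5 -1.4 -1 -0.1; 0.2 10 -2.8 -1 -.22; 0.2 15 -4.2 -1 -0.32; 0.2 20 -5.6 0 -.42; 0.2 24.2 -6.9 2 -0.44'; python3 -m inch '0.2 0 0 0 0; 0.2 0 0 0 0'; python3 -c "
from h import *
go(.5505,.157,.028,18.7)"
```

```text
time_s: 11.35
tool_pos: [0.5532, 0.1453, 0.1864]
orientation: [3.138, 0.0, 1.894]
ft_force: [0.8, 0.5, -0.2]
gripper_width: 0.0374
grasp_force: 0.0
time_s: 11.55
tool_pos: [0.5521, 0.1441, 0.1848]
orientation: [-3.141, 0.001, 1.892]
ft_force: [0.7, -0.6, 0.0]
gripper_width: 0.0373
grasp_force: 0.0
rows: 1.28 0.27 15.68 -0.005 now [0.5521 0.1441 0.1848] tilt 0.05
```

```bash
python3 -m inch '0.2 1.2 0.3 2 0; 0.2 1.3 0.3 6 0; 0.2 1.3 0.3 9 0; 0.2 1.3 0.3 10 0;0.2 1.3 0.3 10 0';  python3 -c "
from h import *
go(.5505,.157,.028,18.7)"
```

```text
time_s: 12.05
tool_pos: [0.5511, 0.1552, 0.0845]
orientation: [-3.14, 0.001, 1.888]
ft_force: [0.6, 0.6, 0.8]
gripper_width: 0.0371
grasp_force: 0.0
rows: 0.20 0.01 5.65 -0.009 now [0.5511 0.1552 0.0845] tilt 0.12
```

```bash
python3 -m inch '0.2 0.1 0 2.5 0; 0.2 0.1 0 4.5 0; 0.2 0.1 0 5.7 0; 0.2 0.1 0 5.7 0;0.2 0.1 0 5.7 0';  python3 -m inch '1 0 0 0 0; 1 0 0 0 0; 1 0 0 0 0; 1 0 0 0 0'; python3 -m inch '1 0 0 -1 0; 1 0 0 -4 0; 1 0 0 -8 0; 1 0 0 -13 0; 1 0 0 -17 0'; python3 -c "
from h import *
gv(568,-100,200)"
```

```text
time_s: 12.55
tool_pos: [0.5514, 0.1579, 0.0292]
orientation: [3.14, 0.0, 1.89]
ft_force: [0.7, -0.2, 0.6]
gripper_width: 0.0371
grasp_force: 0.0
time_s: 12.95
tool_pos: [0.5511, 0.1584, 0.0288]
orientation: [3.14, -0.0, 1.891]
ft_force: [-0.3, 0.6, 7.0]
gripper_width: 0.0197
grasp_force: 30.0
time_s: 13.45
tool_pos: [0.5501, 0.1579, 0.2006]
orientation: [-3.141, 0.0, 1.891]
ft_force: [0.4, 0.2, -4.6]
gripper_width: 0.0194
grasp_force: 30.0
at u 526.8 v 223.8 z 200.6 Fu 0.4 Fv 0.2 Fz -4.6 w 19.4
rows: -31.03 -10.12 0.07 0.442 now [0.5501 0.1579 0.2006] tilt 0.01
```

```bash
python3 -m inch '1 -5 -1.5 0 0.1; 1 -10 -3 0 .22; 1 -15 -5 0 0.32; 1 -20 -6.5 0 .42; 1 -24 -7.8 0 0.442'; python3 -c "
from h import *
gv(553,-164,110)"
```

```text
time_s: 13.95
tool_pos: [0.5511, -0.0931, 0.1984]
orientation: [-3.141, -0.0, 1.446]
ft_force: [0.8, 0.4, -5.4]
gripper_width: 0.02
grasp_force: 30.0
at u 558.3 v -25.3 z 198.4 Fu 0.8 Fv 0.5 Fz -5.4 w 20.0
rows: -13.88 -0.49 8.84 -0.003 now [ 0.5511 -0.0931  0.1984] tilt 0.05
```

```bash
python3 -m inch '1 -5 -.3 0 0; 1 -10 -.5 2 0; 1 -13 -.5 5 0; 1 -13 -.5 8 0; 1 -13 -.5 8.5 0'; python3 -m inch '1 0 0 0 0; 1 0 0 0 0';python3 -c "
from h import *
gv(553,-167,70)"
```

```text
time_s: 14.45
tool_pos: [0.5287, -0.2202, 0.1106]
orientation: [-3.136, -0.001, 1.446]
ft_force: [-1.0, 0.6, -5.7]
gripper_width: 0.0197
grasp_force: 30.0
time_s: 14.65
tool_pos: [0.532, -0.2193, 0.1142]
orientation: [3.141, -0.0, 1.45]
ft_force: [-0.4, -0.5, -3.6]
gripper_width: 0.0196
grasp_force: 30.0
at u 554.8 v -152.8 z 114.2 Fu -0.3 Fv -0.5 Fz -3.6 w 19.6
rows: -1.42 -0.19 4.42 0.002 now [ 0.532  -0.2193  0.1142] tilt 0.05
```

```bash
python3 -m inch '1 -.7 -.2 1 0; 1 -1.4 -.2 2.5 0; 1 -1.4 -.2 4 0; 1 -1.4 -.2 4.6 0; 1 -1.4 -.2 4.6 0'; python3 -m inch '1 -.2 0 0 0; 1 -.4 0 0 0; 1 -.4 0 0 0';python3 -c "
from h import *
gv(553,-173.7,65)"
```

```text
time_s: 15.15
tool_pos: [0.527, -0.2337, 0.066]
orientation: [-3.14, -0.0, 1.449]
ft_force: [0.1, -0.3, -4.5]
gripper_width: 0.0197
grasp_force: 30.0
time_s: 15.45
tool_pos: [0.5275, -0.2372, 0.0676]
orientation: [3.141, -0.001, 1.449]
ft_force: [0.6, 2.6, -3.8]
gripper_width: 0.0197
grasp_force: 30.0
at u 552.5 v -171.1 z 67.6 Fu 0.2 Fv 2.7 Fz -3.8 w 19.7
rows: -0.26 0.05 0.26 0.001 now [ 0.5275 -0.2372  0.0676] tilt 0.06
```

```bash
python3 -m inch '1 -.1 0 0.1 0; 1 -.1 0 0.2 0; 1 -.1 0 0.2 0' | grep -E 'pos|force'; python3 -m inch '1 0 0 .1 0; 1 0 0 .1 0; 1 0 0 .1 0'| grep -E 'pos|force'
```

```text
tool_pos: [0.5275, -0.2372, 0.0655]
ft_force: [0.5, 6.2, -1.5]
grasp_force: 30.0
tool_pos: [0.5276, -0.2372, 0.0649]
ft_force: [0.1, 6.6, 2.7]
grasp_force: 30.0
```

```bash
python3 -m inch '0.4 0 0 0 0; 0.4 0 0 0 0; 0.4 0 0 -0.2 0; 0.4 0 0 -2 0; 0.4 0 0 -5 0' ; python3 -m inch '0.4 0 0 -3 0; 0.4 6 0 -7 0; 1 9 0 -9 0; 1 12 0 -11 0; 1 13 0 -12 0'
python3 - <<'E'
from h import *
a=optics.capture('side');brass(cloud(a),a);vise(a,cloud(a))
p=optics.capture('scene');brass(cloud(p),p);vise(p,cloud(p))
x=np.hstack([cv2.resize(p['frame'][170:260,200:320],(400,300),interpolation=2),cv2.resize(a['frame'][130:205,330,None] if 0 else a['frame'][130:205,330:430],(400,300),interpolation=2)])
cv2.imwrite('pics/v2.png',x[:,:,::-1])
gv(455,-154,120)
E
```

```text
time_s: 16.55
tool_pos: [0.5261, -0.2389, 0.1136]
orientation: [-3.139, -0.0, 1.448]
ft_force: [0.5, -0.2, -0.2]
gripper_width: 0.0277
grasp_force: 0.0
time_s: 17.05
tool_pos: [0.5442, -0.1059, 0.2363]
orientation: [3.139, -0.002, 1.453]
ft_force: [0.8, 0.3, -0.8]
gripper_width: 0.0085
grasp_force: 0.0
brass px [378. 160.] 208 z 0.0841 (array([ 549.9, -241.6]), array([62.1, 66.7]), 173.8)
jaw 235 (array([ 483.4, -212.9]), array([34.9, 86.9]), 82.2) 0.0602
jaw 343 (array([ 615.4, -225.9]), array([ 50.6, 109.2]), 85.4) 0.0602
stop top (array([ 544.9, -274.7]), array([11.5, 93.8]), 171.8) 0.06986748600460757
stop face 38 [ 0.52140319 -0.2702809   0.05607882] -7.58279217107666
bed z 0.03997462689224429 (array([ 520.4, -218.8]), array([104.4, 280.7]), 173.1)
brass px [240. 216.] 229 z 0.0833 (array([ 553.2, -241.9]), array([58.6, 71.2]), 172.1)
jaw 370 (array([ 616.1, -227.3]), array([ 55.1, 109.3]), 82.7) 0.0602
jaw 139 (array([ 484.5, -215. ]), array([30.3, 89.2]), 77.0) 0.0603
stop top (array([ 549.3, -276.4]), array([ 9.6, 88.3]), 172.9) 0.07005417541031134
stop face 27 [ 0.57065715 -0.28194762  0.05548693] -4.062017288151335
bed z 0.040142035728824466 (array([ 524.7, -219.6]), array([107.8, 279. ]), 174.4)
at u 553.0 v -41.4 z 235.5 Fu -0.3 Fv -0.4 Fz -0.5 w 1.8
rows: -11.24 -9.87 11.52 0.003 now [ 0.5438 -0.1084  0.2355] tilt 0.17
```

View pics/v2.png

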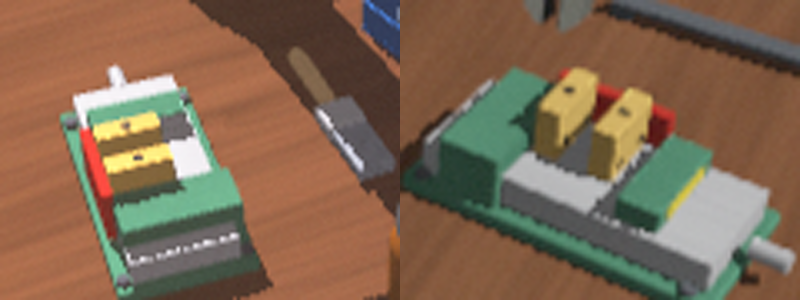

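```bash
python3 -m inch '1 -4 -4 0 0; 1 -7 -7 1 0; 1 -11.2 -9.9 4 0; 1 -11.2 -9.9 8 0; 1 -11.2 -9.9 11 0'; python3 -m inch '1 0 0 .5 0; 1 0 0 .5 0';python3 -c "
from h import *
gv(458,-154,48)"
```

```text
time_s: 17.65
tool_pos: [0.4277, -0.2121, 0.1222]
orientation: [-3.14, 0.002, 1.443]
ft_force: [1.5, 0.8, 0.1]
gripper_width: 0.0005
grasp_force: 0.0
time_s: 17.85
tool_pos: [0.4297, -0.21, 0.1183]
orientation: [-3.139, 0.0, 1.446]
ft_force: [0.4, 0.0, -0.6]
gripper_width: 0.0004
grasp_force: 0.0
at u 452.1 v -156.1 z 118.3 Fu 0.4 Fv 0.1 Fz -0.6 w 0.4
rows: 0.21 0.61 7.03 -0.002 now [ 0.4297 -0.21    0.1183] tilt 0.16
```

```bash
python3 -m inch '1 0.2 0.4 2 0; 1 0.2 .4 4 0; 1 .2 .4 6 0; 1 .2 .4 7 0; 1 .2 .4 7 0'; python3 -c "
from h import *
gv(470,-154,48)"
```

```text
time_s: 18.35
tool_pos: [0.4353, -0.2075, 0.0491]
orientation: [-3.141, -0.0, 1.449]
ft_force: [-0.3, -0.1, 0.0]
gripper_width: 0.0002
grasp_force: 0.0
at u 457.3 v -152.9 z 49.1 Fu -0.3 Fv -0.2 Fz 0.0 w 0.2
rows: -0.11 1.27 0.11 0.000 now [ 0.4353 -0.2075  0.0491] tilt 0.02
```

Clear of the bed; now push slowly along +u (tool +y).

```bash
f(){ grep -E 'pos|ft'; }; python3 -m inch '1 0 .4 0 0; 1 0 .8 0 0; 1 0 1.2 0 0; 1 0 1.4 0 0; 1 0 1.6 0 0'|f;  python3 -m inch '1 0 .2 0 0; 1 0 .4 0 0; 1 0 .6 0 0; 1 0 .8 0 0; 1 0 1 0 0'|f
python3 - <<'E'
from h import *
p=optics.capture('scene');brass(cloud(p),p);vise(p,cloud(p))
gv(499,-154,49)
E
```

```text
tool_pos: [0.4514, -0.2092, 0.0494]
ft_force: [0.8, 0.4, 0.5]
tool_pos: [0.4608, -0.2103, 0.0491]
ft_force: [-4.7, 1.0, 3.9]
brass px [240. 216.] 222 z 0.0834 (array([ 554. , -241.9]), array([59.1, 72.3]), 172.1)
jaw 22 (array([ 483.3, -245.5]), array([13.8, 25.8]), 81.0) 0.0599
jaw 96 (array([ 619.5, -231.1]), array([ 50.1, 104.8]), 87.1) 0.06
stop top (array([ 548.9, -276.5]), array([10. , 93.5]), 172.9) 0.0703954463746661
stop face 27 [ 0.56729522 -0.28172822  0.05503971] -4.5865865672844865
bed z 0.039983507794848494 (array([ 543.4, -221.4]), array([101.3, 244. ]), 172.6)
at u 483.5 v -152.6 z 49.1 Fu -4.0 Fv 0.1 Fz 2.6 w 0.5
rows: -0.14 1.55 0.01 0.000 now [ 0.4613 -0.2104  0.0491] tilt 0.01
```

```bash
f(){ grep -E 'pos|ft'; }; for i in 1 2; do python3 -m inch '1 0 .2 0 0; 1 0 .4 0 0; 1 0 .6 0 0; 1 0 .7 0 0; 1 0 .8 0 0'|f; done
python3 - <<'E'
from h import *
p=optics.capture('scene');brass(cloud(p),p)
gv(499,-154,49)
q=optics.capture('side')
x=np.hstack([cv2.resize(p['frame'][170:260,200:320],(400,300),interpolation=2),cv2.resize(q['frame'][130:205,330:430],(400,300),interpolation=2)])
cv2.imwrite('pics/v3.png',x[:,:,::-1])
E
```

```text
tool_pos: [0.469, -0.2114, 0.0491]
ft_force: [-3.8, 1.4, 2.3]
tool_pos: [0.4749, -0.2121, 0.049]
ft_force: [-9.2, 0.8, 6.3]
brass px [240. 216.] 228 z 0.0837 (array([ 554.5, -241.9]), array([59.6, 66.8]), 172.2)
at u 497.4 v -152.6 z 49.1 Fu -9.4 Fv 0.6 Fz 6.4 w 0.5
rows: -0.14 0.16 0.01 -0.000 now [ 0.4751 -0.2121  0.0491] tilt 0.17
```

View pics/v3.png

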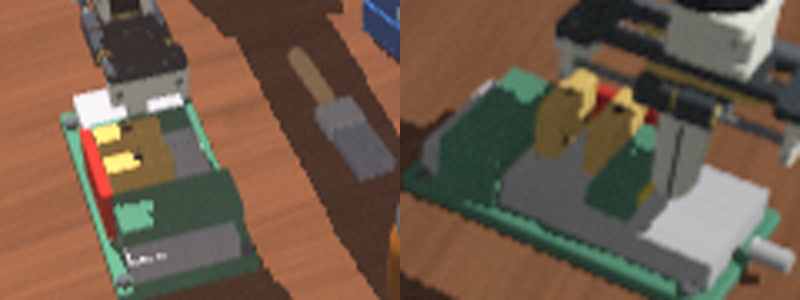

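```bash
f(){ grep -E 'pos|ft'; }; for i in 1 2; do python3 -m inch '1 0 .1 0 0; 1 0 .2 0 0; 1 0 .3 0 0; 1 0 .4 0 0; 1 0 .5 0 0'|f; done
python3 - <<'E'
from h import *
p=optics.capture('scene');brass(cloud(p),p)
gv(499,-154,49)
q=optics.capture('side');brass(cloud(q),q)
x=np.hstack([cv2.resize(p['frame'][170:260,200:320],(400,300),interpolation=2),cv2.resize(q['frame'][130:205,330:430],(400,300),interpolation=2)])
cv2.imwrite('pics/v4.png',x[:,:,::-1])
E
```

```text
tool_pos: [0.4798, -0.2127, 0.0491]
ft_force: [-9.1, 0.4, 6.8]
tool_pos: [0.4848, -0.2134, 0.0491]
ft_force: [-9.9, 0.7, 8.2]
brass px [240. 217.] 220 z 0.0838 (array([ 561.8, -243.3]), array([53.4, 59.1]), 82.9)
at u 507.4 v -152.7 z 49.1 Fu -9.9 Fv 0.7 Fz 6.7 w 0.3
rows: -0.13 -0.84 0.01 -0.000 now [ 0.485  -0.2134  0.0491] tilt 0.17
brass px [375. 159.] 190 z 0.0839 (array([ 557.1, -242.6]), array([52.5, 64.2]), 82.6)
```

View pics/v4.png

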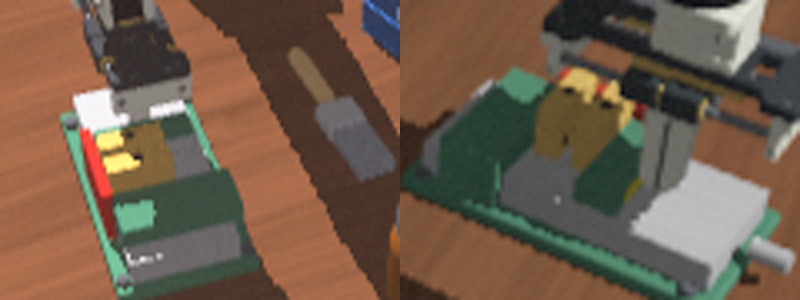

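```bash
f(){ grep -E 'pos|ft'; }; for i in 1 2; do python3 -m inch '1 0 .1 0 0; 1 0 .2 0 0; 1 0 .3 0 0; 1 0 .4 0 0; 1 0 .5 0 0'|f; done;  python3 -m inch '1 0 .1 0 0; 1 0 .2 0 0; 1 0 .2 0 0'|f
python3 - <<'E'
from h import *
p=optics.capture('scene');brass(cloud(p),p)
gv(499,-154,49)
q=optics.capture('side');brass(cloud(q),q)
E
```

```text
tool_pos: [0.4898, -0.214, 0.0491]
ft_force: [-10.4, 0.8, 7.2]
tool_pos: [0.4947, -0.2146, 0.0491]
ft_force: [-9.4, 1.6, 7.8]
tool_pos: [0.4969, -0.2149, 0.0491]
ft_force: [-9.7, 1.4, 6.9]
brass px [241. 218.] 196 z 0.0837 (array([ 565.6, -243.9]), array([45.1, 59.2]), 83.9)
at u 519.4 v -152.7 z 49.1 Fu -9.2 Fv 0.2 Fz 6.8 w 0.5
rows: -0.13 -2.04 0.01 -0.000 now [ 0.4969 -0.2149  0.0491] tilt 0.17
brass px [373. 159.] 171 z 0.084 (array([ 563.7, -243.3]), array([40.1, 64.4]), 81.4)
```

```bash
f(){ grep -E 'pos|ft'; }; for i in 1 2 3; do python3 -m inch '1 0 .1 0 0; 1 0 .15 0 0; 1 0 .15 0 0'|f; done
```

```text
tool_pos: [0.4971, -0.2149, 0.049]
ft_force: [-12.7, 1.1, 9.5]
tool_pos: [0.4985, -0.2151, 0.049]
ft_force: [-13.3, 1.7, 10.5]
tool_pos: [0.5, -0.2153, 0.049]
ft_force: [-12.3, 0.4, 9.9]
```

```bash
f(){ grep -E 'pos|ft'; }; for i in 1 2; do python3 -m inch '1 0 .05 0 0; 1 0 .1 0 0; 1 0 .1 0 0'|f; done
```

```text
tool_pos: [0.5004, -0.2153, 0.049]
ft_force: [-14.7, 0.6, 11.8]
tool_pos: [0.5004, -0.2153, 0.049]
ft_force: [-16.8, 2.7, 13.1]
```

```bash
f(){ grep -E 'pos|ft'; }; python3 -m inch '1 0 .05 0 0; 1 0 .1 0 0; 1 0 .1 0 0'|f
```

```text
tool_pos: [0.5004, -0.2153, 0.049]
ft_force: [-20.1, 2.0, 16.9]
```

```bash
python3 -m inch '1 0 .1 0 0; 1 0 .2 0 0; 1 0 .2 0 0'|grep -E 'pos|ft'; python3 -m inch '1 0 -.4 0 0; 1 0 -.8 0 0; 1 0 -1.5 0 0; 1 0 -2 0 0; 1 0 -2.5 0 0'; python3 -m inch '1 0 0 -2 0; 1 0 0 -5 0; 1 2 0 -9 0; 1 7 0 -13 0; 1 12 0 -16 0'
python3 - <<'E'
from h import *
p=optics.capture('scene');X=cloud(p);brass(X,p);vise(p,X)
q=optics.capture('side');X=cloud(q);brass(X,q);vise(q,X)
x=np.hstack([cv2.resize(p['frame'][185:245,215:295],(400,300),interpolation=2),cv2.resize(q['frame'][137:197,340:420],(400,300),interpolation=2)])
cv2.imwrite('pics/v5.png',x[:,:,::-1]);gv(0,0,0)
E
```

```text
tool_pos: [0.5005, -0.2153, 0.0489]
ft_force: [-24.7, 1.9, 20.9]
time_s: 25.6
tool_pos: [0.4837, -0.2133, 0.0492]
orientation: [3.14, 0.0, 1.449]
ft_force: [-0.6, 0.2, -0.0]
gripper_width: 0.0001
grasp_force: 0.0
time_s: 26.1
tool_pos: [0.496, -0.1126, 0.199]
orientation: [3.139, 0.0, 1.446]
ft_force: [1.8, -0.1, -0.9]
gripper_width: 0.0005
grasp_force: 0.0
brass px [241. 219.] 191 z 0.0841 (array([ 569. , -243.8]), array([44.3, 59.5]), 84.3)
jaw 68 (array([ 535.4, -218.2]), array([32.6, 81.5]), 83.1) 0.0603
jaw 358 (array([ 617.5, -226.4]), array([ 53.6, 110. ]), 82.9) 0.06
stop top (array([ 550. , -276.5]), array([ 9.8, 91.1]), 172.8) 0.07021547701390385
stop face 26 [ 0.56709355 -0.28175851  0.05386909] -4.309288689641518
bed z 0.04019444900667202 (array([ 529.9, -218.4]), array([107.3, 272.5]), 173.6)
brass px [372. 158.] 170 z 0.0838 (array([ 566.6, -243.5]), array([41.3, 62.8]), 81.5)
jaw 322 (array([ 614.6, -225.4]), array([ 50.7, 110.4]), 83.2) 0.0601
jaw 228 (array([ 532.4, -220.6]), array([35.5, 90.7]), 82.4) 0.0602
stop top (array([ 519.2, -273. ]), array([12.4, 43.7]), 168.6) 0.06927371235151952
stop face 37 [ 0.51369748 -0.26959216  0.05721206] -5.57855876024738
bed z 0.04007796859366569 (array([ 524.5, -221.1]), array([107.7, 273.6]), 173.5)
at u 507.6 v -44.9 z 199.7 Fu -0.2 Fv 0.1 Fz -0.4 w 0.3
rows: 4.92 -50.81 19.75 0.010 now [ 0.4983 -0.1065  0.1997] tilt 0.31
```

View pics/v5.png

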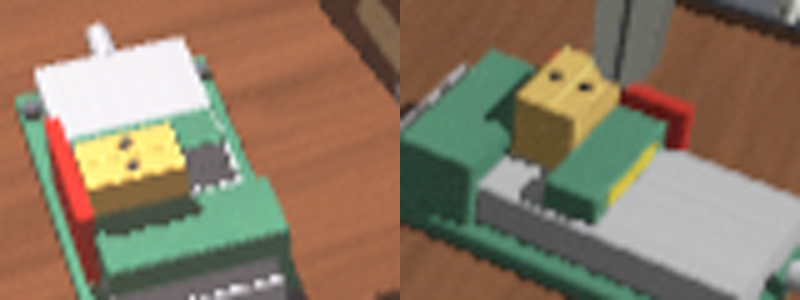

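Run:
```python
from h import *
p=optics.capture('wrist');X=wcloud(p);brass(X,p)
hsv=cv2.cvtColor(p['frame'],cv2.COLOR_RGB2HSV).astype(int);H,S=hsv[...,0],hsv[...,1]
m=(p['depth']>0)&(H>15)&(H<35)&(S>80)&(abs(X[...,2]-.084)<.004)&(X[...,1]<-.15)&(X[...,0]>.45)
P=X[m]*1000;u=P[:,:2]@U;v=P[:,:2]@V;print(len(P),np.percentile(u,[1,99]))
for a in np.arange(u.min(),u.max(),4): k=(u>=a)&(u<a+4);k.any() and print(round(a),k.sum(),v[k].min().round(1),v[k].max().round(1))
ys,xs=np.where(m);r=(ys.mean(),xs.mean());y0=int(max(0,min(r[0]-60,280)));x0=int(max(0,min(r[1]-80,480)))
cv2.imwrite('pics/w6.png',cv2.resize(p['frame'][y0:y0+120,x0:x0+160],(640,480),interpolation=2)[:,:,::-1])
```

```text
brass px [389. 271.] 230 z 0.0673 (array([ 568.4, -215.3]), array([ 8.5, 39.9]), 2.3)Traceback (most recent call last):
  File "<stdin>", line 5, in <module>
    return _quantile_unchecked(
        a, q, axis, out, overwrite_input, method, keepdims, weights)
    return _ureduce(a,
                    func=_quantile_ureduce_func,
    ...<5 lines>...
                    overwrite_input=overwrite_input,
                    method=method)
    r = func(a, **kwargs)
    result = _quantile(arr,
                       quantiles=q,
    ...<2 lines>...
                       out=out,
                       weights=wgt)
    slices_having_nans = np.isnan(arr[-1, ...])
                                  ~~~^^^^^^^^^
IndexError: index -1 is out of bounds for axis 0 with size 0
```

```bash
python3 -m inch '1 2 0 -4 0; 1 6 0 -6 0; 1 6 0 -6 0; 1 6 0 -6 0'|grep pos
python3 - <<'E'
from h import *
p=optics.capture('wrist');X=wcloud(p)
hsv=cv2.cvtColor(p['frame'],cv2.COLOR_RGB2HSV).astype(int);H,S=hsv[...,0],hsv[...,1]
m=(p['depth']>0)&(H>15)&(H<35)&(S>80)&(X[...,2]>.045)&(X[...,2]<.09)&(X[...,1]<-.15)&(X[...,0]>.45)
P=X[m]*1000;u=P[:,:2]@U;v=P[:,:2]@V;print(len(P))
for a in np.arange(u.min(),u.max(),4):
    k=(u>=a)&(u<a+4);e=k&(P[:,2]<80);t=k&(P[:,2]>82)
    print(round(a),'end',e.sum(),e.any() and np.percentile(v[e],[10,50,90]).round(1),'top',t.sum(),t.any() and (v[t].min().round(1),v[t].max().round(1),np.median(P[t,2]).round(1)))
ys,xs=np.where(m);y0=int(max(0,min(ys.mean()-60,280)));x0=int(max(0,min(xs.mean()-80,480)))
cv2.imwrite('pics/w6.png',cv2.resize(p['frame'][y0:y0+120,x0:x0+160],(640,480),interpolation=2)[:,:,::-1])
E
```

```text
tool_pos: [0.5029, -0.0533, 0.2569]
45
575 end 9 [-145.1 -144.9 -143.3] top 0 False
579 end 6 [-145.3 -144.7 -143.9] top 0 False
583 end 7 [-145.4 -143.9 -143. ] top 0 False
587 end 5 [-144.1 -143.5 -143.3] top 0 False
591 end 3 [-144.3 -144.  -143.6] top 0 False
595 end 4 [-144.4 -143.9 -143.8] top 0 False
599 end 5 [-144.5 -143.9 -143.6] top 0 False
603 end 3 [-144.1 -144.  -143.9] top 0 False
607 end 3 [-144.8 -144.6 -144.5] top 0 False
```

View pics/w6.png

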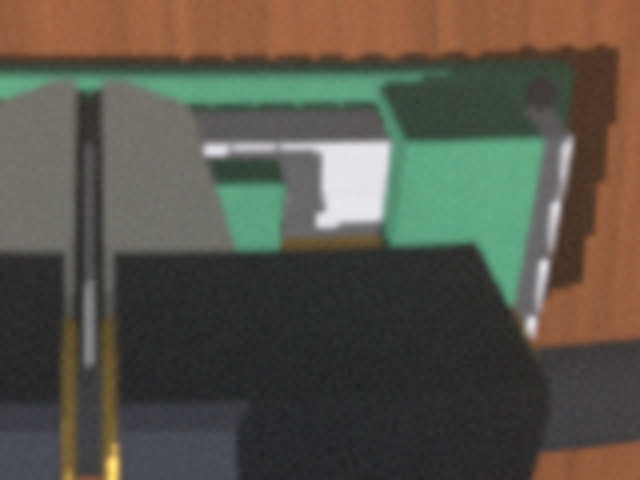

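```bash
python3 -c "
from plant import bot
print(bot.sign_off())"
```

```text
the job is handed in; nothing more can be done
None
```

The job is handed in. Both brass blanks stand upright against the end stop, their far ends flush to about 1 mm by the wrist camera. The sliding jaw was pushed up until it stopped moving (about 25 N), and the cameras put the jaw gap at about 40 mm, two blank widths. I worked only on the two brass blanks and the jaw, finishing at about 27 s; no result came back from the judging.

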